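# Put the bench balance into service and tare a crucible

## Robot

A 6-joint arm with a two-finger parallel gripper is mounted at the origin on a cart in front of the work surface, level with it; the furniture and walls round the work are solid. World frame = base frame: x ahead of the robot, y to its left, z up, the work surface at z = 0. Lengths are in mm, angles in rad, forces in N, time in s.
With the tool pointing down it reaches from about 350 to 775 mm from the base axis. Payload 7.3 kg.
Tool frame: the origin (TCP) lies at the very end of the fingers, on their centre line; the grasp point (between the pads) lies bot.grip_point_offset behind it (bot.grip_point_offset is the distance from the TCP to the grasp point, in mm); z points along the fingers, y is the line along which they close (so a half turn about z gives the same grasp; the last joint's range is limited). The gripper opens to 92 mm and grips with 3 to 60 N. Pads are 19 mm wide; open, the fingers measure 130 mm over their backs; the gripper's body (75 mm by 190 mm) begins 47 mm behind the grasp point.
Start: joints at [1.027, 0.342, 1.524, -0, 1.275, -0.146], TCP at [203.368, 484.031, 226.741] pointing down, gripper open.
Joint ranges: [-2.53, 2.53], [-0.77, 2.02], [0.04, 2.7], [-1, 4.14], [0.28, 2.66], [-3.11, 3.11]. Speed limits (rad/s): [2.57, 2.57, 3.14, 3.14, 3.14, 3.14].

## Interface

Orientations are given as [roll, pitch, yaw] about the fixed x, y, z axes, in that order (R = Rz(yaw) Ry(pitch) Rx(roll)).
In Python, from plant import bot gives the robot as it stands. The module is installed in compiled form; this text tells all that it offers.
- The arm moves only by the tool carry_out, never from a script. Its argument "plan" is a list of rows, each an object of numbers: "tx", "ty", "tz": the shift along the world's x, y, z in mm; "rx", "ry", "rz": the turn, a rotation vector about the world's x, y, z in rad. A call has 1 to 12 rows; each row shifts and turns the commanded pose from where the row before left it; what a row does not reach is not made up. A row lasts 1/10 s, in which the tool goes at most 50 mm and 8.59 degrees, less where a joint would pass 70% of its speed; a pose out of reach is approached as far as the arm can. A call with a gripper value outside its range is refused whole. "gripper" is the closure, from 0 (fully open) to 1 (shut), set as the call begins (left out, the last holds). The fingers move at their own pace and stop on an object; the grip force is fixed at half the most. Time passes only in rows, so rows that do not move let the fingers close. It gives the time, the measured TCP pose, the force, the opening and the grip force at its end, in the units of the state.
- bot.get_obs(): the state, without advancing time (a new reading comes with each control period).
- bot.capture(name): name is "scene" or "top"; returns the picture (384x512x3 uint8, red, green, blue); there is no depth.
- bot.camera_model(name): a dict with "camera_matrix" (3x3 intrinsics, pixels), "R" (3x3) and "t" (3): a world point X has camera coordinates R X + t. Camera axes: x right, y down, z forward; pixel columns grow to the right and rows downward; lengths in mm; the calibration is good to about 2 mm. A picture is of the moment at which its call begins. camera_model takes no time and is no camera call.
- bot.close_job(): hands the job in; it is judged then, once.
The state is a dict: "time": time; "joint_positions": joint angles; "dq": joint speeds; "tau": joint torques, N m; "tool_pos": TCP position; "tcp_rot": TCP orientation; "contact_force": force on the tool from outside, world axes, zero at the start; "moment": the same for the moment, N m; "grip_width": finger opening in mm; "finger_force": force on a finger pad.
Only numpy, scipy, OpenCV 4.12 (cv2) and the standard library are available. Lean on these libraries where they do the work, as an engineer would, in place of code of your own. Each camera call takes 0.05 s, during which the arm holds its last target. There are 200 camera calls.

## Task

Get the bench balance ready for weighing a batch into the small clay crucible. Push the orange transport-lock grip on the deck all the way left to its end stop so that the pan springs free, then nudge the flush power slide to the right across its detent by its small white ridge. Then set the crucible upright on the middle of the pan without dropping it, and, once it stands there on its own, press the blue tare key right down and let it go; leave the other things round about where they are.

Things in the scene. Friction and masses are not known exactly. Their poses are not given: they have to be found in the camera images.
- balance: White and grey bench balance, fixed on a stone grey slab 22 mm thick: 250 mm deep (its x), 190 mm wide (its y), flat deck 48 mm above its origin. Origin: under its centre, at the level of its feet (22 mm above the worktop); x points from its front (controls) to its back (pan), y to its left, z up. Besides the grip, ridge, key and pan nothing on the deck stands more than 2 mm proud.
- lock_grip (a point): Middle of the upper face of the orange transport-lock grip: 13 mm along the balance's y (its sliding direction), 20 mm along x, upright flat sides, top 16 mm above the deck. It lies 28 mm in front of the balance's centre; the flush display lies 12 mm in front of it and the pan's edge, 11 to 16 mm above the deck, 17 mm behind its back. Free deck of 65 mm or more on its right-hand (-y) side for a finger.
- lock (a joint): Travel of the lock grip in m: 0 = locked (at the right end stop), 0.032 = against the left end stop (+y of the balance), fully free. Moves with about 2 to 3 N and stays where it is left. Until about 0.024 a bar under the deck holds the pan down. A red patch shows left of the grip while locked, a green patch right of it when free.
- pan (a joint): Height of the pan in m on its spring: 0 = held down by the lock (also its lower stop), about 0.005 = free and empty. 0.5 N per mm: the crucible alone lowers the free pan by about 1.7 to 2.9 mm.
- pan_top (a point): Centre of the upper face of the round steel pan, 118 mm in diameter, flat, 5 mm thick, 58 mm behind the balance's centre. Its upper face is 11 mm above the deck when locked, about 16 mm when free and empty. z up.
- power_ridge (a point): Top middle of the small white ridge of the flush power slide on the front right of the deck: the ridge is 13 mm along the balance's x, 3.6 mm along y, and stands 5.5 mm above the deck; everything round it is flush (within 2 mm of the deck), with free deck of 70 mm on its left.
- power (a joint): Travel of the power slide in m: 0 = off (left), 0.008 = on (right end, -y of the balance). A spring detent in the middle takes about 4 to 6 N to pass; it then snaps on to the end. A green patch shows left of the slide when it is on.
- tare_top (a point): Middle of the top of the blue tare key on the front left of the deck: 16 mm along the balance's x, 26 mm along y, top 6 mm above the deck when released.
- tare (a joint): Travel of the tare key in m, downward: 0 = released, 0.004 = right down (about 3.5 N); springs back.
- crucible_mid (a point): Centre, half-way up, of the small clay crucible: round, open, 60 mm high, 61 mm across the rim, tapering to 44 mm across its flat foot, 0.09 to 0.14 kg; its foot is 30 mm below this point. It starts upright on the board. z is its axis.
- crucible: The same crucible; origin at the centre of its foot.
- octagon_board: Scorched octagonal fibre board (heat pad), fixed, 210 x 328 mm (its x, y), 12 mm thick, origin under its centre; the crucible and the glass sample stand on it.
- glass_sample: Loose amber glass disc, 57 mm across, 20 mm high, on the board; origin at the centre of its foot. To be left where it is.
- kiln_post_1: Loose clay kiln post standing on the right, 34 x 34 x 76 mm; origin at the centre of its foot. To be left where it is.
- tape_roll: Loose roll of masking tape lying at the back, 91 mm across, 24 mm high; origin at the centre of its underside. To be left where it is.
Mind the look-alikes: they are no part of the job. What is shaped like the crucible but pink, purple or yellow is not meant.

How it is judged:
By the outcome, as a careful person would: the job done as asked, in the order asked, and still so for the second after the job is handed in, with the robot touching nothing.
It also fails if it takes over 61 s, if anything falls off the work surface, if the arm or the gripper's body presses on something with over 40 N, if the wrist force passes 120 N, or if a joint passes its speed limit or range.

## Working session

There is one attempt and no reset: what is moved stays moved. The work goes in short steps, Python scripts to look and compute and a tool call to move; the robot and the scene stay as the last step left them, time stands still between calls to the robot, and variables do not carry over. Pictures are saved under pics/ and viewed, at most 10 in all, crops included, and the job is handed in when it is done.

Besides the shell and the picture viewer there is one more tool, called after "Call:" in YAML: its name, and indented under it one key for each argument. carry_out: Moves the arm, as the interface text tells. Its arguments: {"type":"object","properties":{"plan":{"type":"array"},"gripper":{"type":"number"}},"required":["plan"]}

```bash
mkdir -p pics
python3 - <<'E'
from plant import bot
import cv2,numpy as np
for n in("scene","top"):
    im=bot.capture(n); cv2.imwrite(f"pics/{n}0.png",im[:,:,::-1])
    m=bot.camera_model(n); print(n,np.round(m["camera_matrix"],1).tolist(),np.round(m["R"],3).tolist(),np.round(m["t"],1).tolist())
o=bot.get_obs(); print(o,bot.grip_point_offset)
E
```

```text
scene [[454.8, 0.0, 251.9], [0.0, 454.8, 202.5], [0.0, 0.0, 1.0]] [[-0.683, -0.73, 0.008], [-0.532, 0.49, -0.691], [0.501, -0.476, -0.723]] [581.2, 246.7, 1292.7]
top [[477.6, 0.0, 256.2], [0.0, 477.6, 186.8], [0.0, 0.0, 1.0]] [[-0.028, -1.0, -0.006], [-0.989, 0.028, -0.145], [0.145, 0.002, -0.989]] [286.9, 560.6, 1650.1]
{'time': 0.1, 'joint_positions': array([ 1.02702134e+00,  3.42668326e-01,  1.52491666e+00, -8.29364100e-06,
        1.27544241e+00, -1.45994731e-01]), 'dq': array([-1.79004638e-03,  3.93440220e-04, -3.69627054e-03, -3.71668257e-05,
       -1.25400830e-03, -5.61758818e-05]), 'tau': array([ 1.09922385e-03, -4.32006741e+01, -2.44693315e+01,  7.18227820e-02,
        5.24822040e-02, -3.22577570e-06]), 'tool_pos': array([203.15401   , 483.69411575, 226.1082347 ]), 'tcp_rot': array([-3.14017202e+00, -2.00874649e-04,  2.74381468e+00]), 'contact_force': array([ 0.36349691, -0.29285588,  0.32065851]), 'moment': array([ 0.03056799,  0.01662302, -0.03297326]), 'finger_force': 0.0, 'grip_width': 91.94059304364397} 18.8
```

View pics/scene0.png

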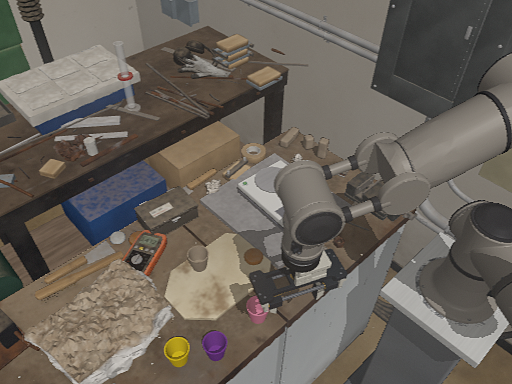

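View pics/top0.png

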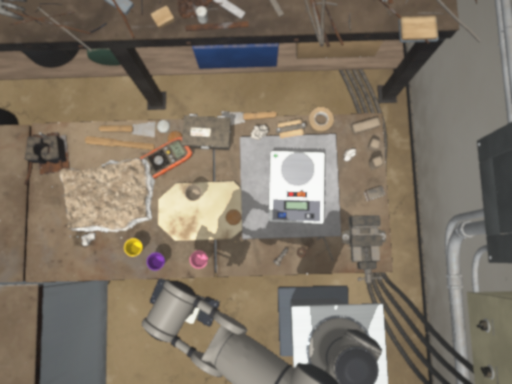

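The scene view shows the crucible-shaped things: clay at scene (197,258) / top (196,190), pink at (258,310), purple at (215,345) and yellow at (177,351). I choose the clay one on the board. The balance is at top (297,186) with its controls towards the robot.

```bash
cat > h.py <<'E'
import numpy as np,cv2
from plant import bot
def ray(n,uv,z):
    m=bot.camera_model(n);K,R,t=map(np.array,(m["camera_matrix"],m["R"],m["t"]))
    d=R.T@np.linalg.inv(K)@[uv[0],uv[1],1.];c=-R.T@t
    return c+d*(z-c[2])/d[2]
def proj(n,X):
    m=bot.camera_model(n);K,R,t=map(np.array,(m["camera_matrix"],m["R"],m["t"]))
    p=K@(R@np.asarray(X,float)+t);return p[:2]/p[2]
def crop(n,boxes,out,s):
    im=bot.capture(n)[:,:,::-1];o=[]
    for (a,b,c,d) in boxes:o.append(cv2.resize(im[b:d,a:c],None,fx=s,fy=s,interpolation=cv2.INTER_CUBIC))
    cv2.imwrite(out,np.hstack(o));return im
E
python3 - <<'E'
from h import *
im=crop("top",[(262,142,332,232),(160,142,230,232)],"pics/c1.png",5.5)
# white deck blob: corners
hsv=cv2.cvtColor(im,cv2.COLOR_BGR2HSV)[142:232,262:332]
m=((hsv[...,2]>200)&(hsv[...,1]<40)).astype(np.uint8)
p=cv2.findNonZero(m);r=cv2.minAreaRect(p);print(r)
for c in cv2.boxPoints(r):print(c+[262,142],ray("top",c+[262,142],70).round(1))
E
```

```text
((34.18608474731445, 44.462684631347656), (54.67030715942383, 70.58759307861328), 0.9240452647209167)
[268.28530693 221.31105804] [443.1 232.6  70. ]
[269.423666   150.73264503] [691.3 220.8  70. ]
[324.08686066 151.61431122] [682.6  28.8  70. ]
[322.94850159 222.19272614] [434.8  44.7  70. ]
```

View pics/c1.png

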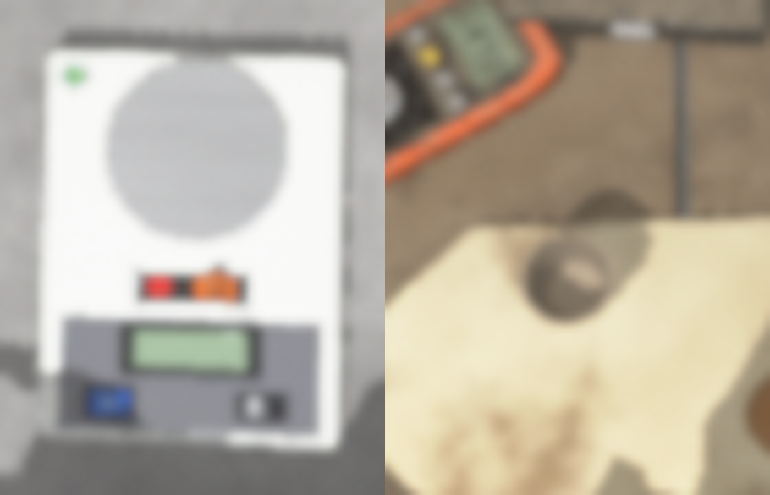

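The close crop shows the pan centred at about (197,147) and the orange slide at x 191–242, y about 287, with red to its left. The blue key is at (110,402), the white ridge at (255,406), and the clay crucible's rim is at about (569,282). Next I turn these into world points.

Run:
```python
from h import *
f=lambda x,y,ox=262:np.array([(x+.5)/5.5-.5+ox,(y+.5)/5.5-.5+142])
yaw=-0.048;R=np.array([[np.cos(yaw),-np.sin(yaw)],[np.sin(yaw),np.cos(yaw)]])
pan=ray("top",f(197,147),81);O=pan[:2]-R@[58,0];print("pan",pan,"O by pan",O)
C=[ray("top",f(*p),70) for p in[(45,53),(346,60),(340,447)]];print("corners",np.round(C,1))
for c,l in zip(C,[(125,95),(125,-95),(-125,-95)]):print("O by corner",(c[:2]-R@l).round(1))
for n,p,z in[("grip",(217,284),84),("gripbump",(217,270),86),("orangeL",(191,288),71),("orangeR",(242,288),71),("tare",(110,401),76),("ridge",(256,405),75.5)]:
    w=ray("top",f(*p),z);print(n,w.round(1),"local",(R.T@(w[:2]-O)).round(1))
for z in(72,):print("cruc rim",ray("top",f(569+0,282,160-70),z).round(1))
im=cv2.imread("pics/scene0.png");cv2.imwrite("pics/s1.png",cv2.resize(im[215:335,140:290],None,fx=5,fy=5,interpolation=cv2.INTER_CUBIC))
```

```text
pan [623.62526583 125.91020238  81.        ] O by pan [565.692069   128.69313345]
corners [[689.5 219.7  70. ]
 [679.4  27.5  70. ]
 [432.5  43.2  70. ]]
O by corner [560.1 130.8]
O by corner [559.1 128.4]
O by corner [561.9 132.1]
grip [535.6 117.2  84. ] local [-29.5 -13. ]
gripbump [544.2 117.   86. ] local [-20.9 -12.7]
orangeL [535.2 132.4  71. ] local [-30.6   2.3]
orangeR [534.3 100.3  71. ] local [-30.  -29.9]
tare [464.8 186.3  76. ] local [-103.5   52.7]
ridge [459.8  95.2  75.5] local [-104.2  -38.6]
cruc rim [549.1 490.8  72. ]
```

View pics/s1.png

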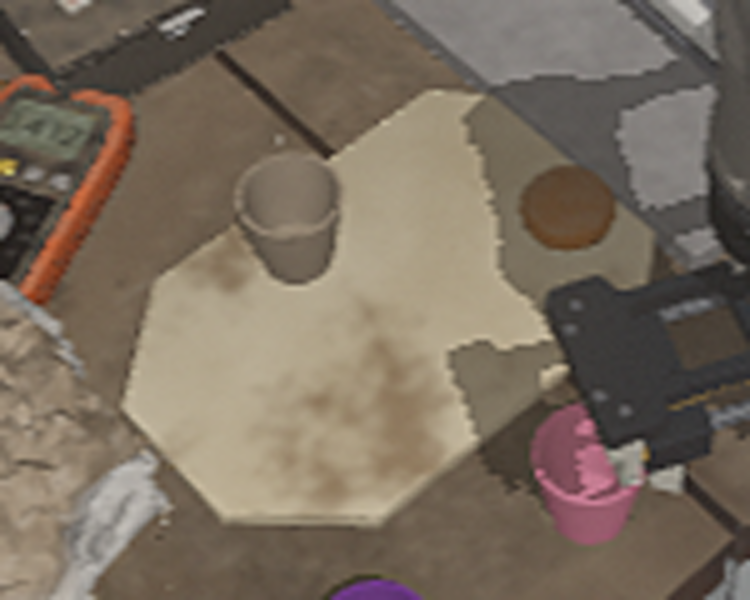

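The crop confirms the plain clay crucible on the board: rim ellipse at scene (197.5,254.5), with the pink and purple cups well apart. The measured points fit the given sizes (grip at about -28, plate of 31 mm plus 32 mm travel = slot length). I now move to the right of the lock grip with the fingers shut.

Call:
carry_out:
  plan:
    - {"tx": 27,"ty": -34,"rz": 0.03}
    - {"tx": 27,"ty": -34,"rz": 0.03}
    - {"tx": 27,"ty": -34,"rz": 0.03}
    - {"tx": 27,"ty": -34,"rz": 0.03}
    - {"tx": 28,"ty": -34,"rz": 0.03}
    - {"tx": 28,"ty": -34,"rz": 0.03}
    - {"tx": 28,"ty": -34,"rz": 0.03}
    - {"tx": 28,"ty": -34,"rz": 0.03}
    - {"tx": 28,"ty": -34,"rz": 0.03}
    - {"tx": 28,"ty": -34,"rz": 0.03}
    - {"tx": 28,"ty": -34,"rz": 0.03}
    - {"tx": 26,"ty": -32,"rz": 0.02}
  gripper: 1

```text
invalid input at $.plan[0]: expected keys tx, ty, tz, rx, ry, rz
```

Run:
```python
from h import *
bot.capture("top")
im=bot.capture("scene");cv2.imwrite("pics/s2full.png",im[:,:,::-1])
for X in[(622,127,81),(533,118,86),(460,95,75)]:print(proj("scene",X).round(1))
print(ray("scene",(197.2,254.2),72),bot.get_obs()["tool_pos"],bot.get_obs()["tcp_rot"])
```

```text
[271.6 178.6]
[293.5 190.4]
[315.2 201.4]
[550.23405534 493.06303538  72.        ] [203.27777066 483.87039676 226.41364199] [-3.14093693e+00 -8.25941830e-05  2.74380115e+00]
```

Call:
carry_out:
  plan:
    - {"tx": 27,"ty": -34,"tz": 0,"rx": 0,"ry": 0,"rz": 0.03}
    - {"tx": 27,"ty": -34,"tz": 0,"rx": 0,"ry": 0,"rz": 0.03}
    - {"tx": 27,"ty": -34,"tz": 0,"rx": 0,"ry": 0,"rz": 0.03}
    - {"tx": 27,"ty": -34,"tz": 0,"rx": 0,"ry": 0,"rz": 0.03}
    - {"tx": 28,"ty": -34,"tz": 0,"rx": 0,"ry": 0,"rz": 0.03}
    - {"tx": 28,"ty": -34,"tz": 0,"rx": 0,"ry": 0,"rz": 0.03}
    - {"tx": 28,"ty": -34,"tz": 0,"rx": 0,"ry": 0,"rz": 0.03}
    - {"tx": 28,"ty": -34,"tz": 0,"rx": 0,"ry": 0,"rz": 0.03}
    - {"tx": 28,"ty": -34,"tz": 0,"rx": 0,"ry": 0,"rz": 0.03}
    - {"tx": 28,"ty": -34,"tz": 0,"rx": 0,"ry": 0,"rz": 0.03}
    - {"tx": 28,"ty": -34,"tz": 0,"rx": 0,"ry": 0,"rz": 0.03}
    - {"tx": 26,"ty": -32,"tz": 0,"rx": 0,"ry": 0,"rz": 0.02}
  gripper: 1

```text
time: 1.45
tool_pos: [534.4, 76.2, 226.7]
tcp_rot: [3.141, 0.0, 3.094]
contact_force: [-0.1, 0.2, -0.7]
grip_width: 1.9
finger_force: 0.0
```

Call:
carry_out:
  plan:
    - {"tx": 0,"ty": 0,"tz": -30,"rx": 0,"ry": 0,"rz": 0}
    - {"tx": 0,"ty": 0,"tz": -35,"rx": 0,"ry": 0,"rz": 0}
    - {"tx": 0,"ty": 0,"tz": -35,"rx": 0,"ry": 0,"rz": 0}
    - {"tx": 0,"ty": 0,"tz": -24,"rx": 0,"ry": 0,"rz": 0}
    - {"tx": 0,"ty": 0,"tz": -12,"rx": 0,"ry": 0,"rz": 0}
    - {"tx": 0,"ty": 0,"tz": -10,"rx": 0,"ry": 0,"rz": 0}
    - {"tx": 0,"ty": 0,"tz": -5,"rx": 0,"ry": 0,"rz": 0}
    - {"tx": 0,"ty": 0,"tz": 0,"rx": 0,"ry": 0,"rz": 0}

```text
time: 2.25
tool_pos: [533.6, 78.1, 75.9]
tcp_rot: [3.141, 0.0, 3.094]
contact_force: [0.6, 0.5, -0.4]
grip_width: 0.5
finger_force: 0.0
```

Run:
```python
from h import *
crop("scene",[(225,150,345,240)],"pics/s3.png",6)
print(bot.get_obs()["tool_pos"],proj("scene",bot.get_obs()["tool_pos"]))
```

```text
[533.85437369  78.09219903  76.40713784] [301.54253694 186.42761635]
```

View pics/s3.png

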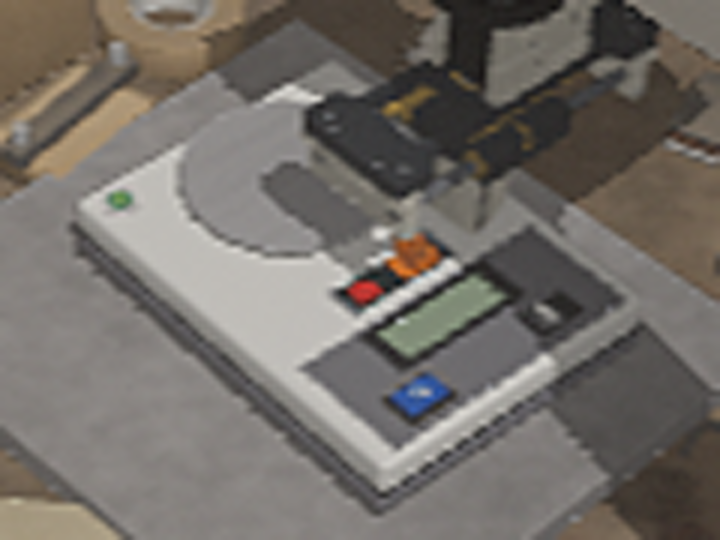

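The fingers are right of the orange grip at crop (415,250), on free deck, as predicted. The ridge is at scene (315.8,202) and the key at (295,215.5), both agreeing with the top view. Now the push left.

Call:
carry_out:
  plan:
    - {"tx": 0.2,"ty": 5,"tz": 0,"rx": 0,"ry": 0,"rz": 0}
    - {"tx": 0.2,"ty": 5,"tz": 0,"rx": 0,"ry": 0,"rz": 0}
    - {"tx": 0.2,"ty": 5,"tz": 0,"rx": 0,"ry": 0,"rz": 0}
    - {"tx": 0.2,"ty": 5,"tz": 0,"rx": 0,"ry": 0,"rz": 0}
    - {"tx": 0.2,"ty": 5,"tz": 0,"rx": 0,"ry": 0,"rz": 0}
    - {"tx": 0.2,"ty": 5,"tz": 0,"rx": 0,"ry": 0,"rz": 0}
    - {"tx": 0.2,"ty": 4,"tz": 0,"rx": 0,"ry": 0,"rz": 0}
    - {"tx": 0.2,"ty": 4,"tz": 0,"rx": 0,"ry": 0,"rz": 0}
    - {"tx": 0,"ty": 0,"tz": 0,"rx": 0,"ry": 0,"rz": 0}

```text
time: 3.2
tool_pos: [535.3, 116.6, 75.9]
tcp_rot: [3.141, 0.001, 3.094]
contact_force: [1.0, -0.7, 2.4]
grip_width: 0.4
finger_force: 1.1
```

Call:
carry_out:
  plan:
    - {"tx": 0.1,"ty": 2,"tz": 0,"rx": 0,"ry": 0,"rz": 0}
    - {"tx": 0,"ty": 0,"tz": 0,"rx": 0,"ry": 0,"rz": 0}

```text
time: 3.4
tool_pos: [535.4, 118.1, 75.9]
tcp_rot: [3.141, 0.001, 3.094]
contact_force: [1.2, -1.5, 2.2]
grip_width: 0.6
finger_force: 1.6
```

Call:
carry_out:
  plan:
    - {"tx": 0.1,"ty": 2,"tz": 0,"rx": 0,"ry": 0,"rz": 0}
    - {"tx": 0.1,"ty": 1,"tz": 0,"rx": 0,"ry": 0,"rz": 0}
    - {"tx": 0,"ty": 0,"tz": 0,"rx": 0,"ry": 0,"rz": 0}

```text
time: 3.7
tool_pos: [535.5, 121.3, 75.9]
tcp_rot: [3.141, 0.0, 3.094]
contact_force: [2.8, -0.5, 2.4]
grip_width: 0.6
finger_force: 1.5
```

Call:
carry_out:
  plan:
    - {"tx": 0.1,"ty": 2,"tz": 0,"rx": 0,"ry": 0,"rz": 0}
    - {"tx": 0,"ty": 0,"tz": 0,"rx": 0,"ry": 0,"rz": 0}

```text
time: 3.9
tool_pos: [535.4, 123.3, 75.8]
tcp_rot: [3.141, 0.0, 3.094]
contact_force: [2.1, -1.7, 3.7]
grip_width: 0.7
finger_force: 1.5
```

Call:
carry_out:
  plan:
    - {"tx": 0.1,"ty": 2,"tz": 0,"rx": 0,"ry": 0,"rz": 0}
    - {"tx": 0,"ty": 0,"tz": 0,"rx": 0,"ry": 0,"rz": 0}

```text
time: 4.1
tool_pos: [535.4, 125.3, 75.7]
tcp_rot: [3.141, -0.0, 3.094]
contact_force: [1.8, -0.9, 3.0]
grip_width: -0.0
finger_force: 1.5
```

Call:
carry_out:
  plan:
    - {"tx": 0.1,"ty": 2,"tz": 0,"rx": 0,"ry": 0,"rz": 0}
    - {"tx": 0,"ty": 0,"tz": 0,"rx": 0,"ry": 0,"rz": 0}

```text
time: 4.3
tool_pos: [535.5, 127.3, 75.7]
tcp_rot: [3.141, -0.0, 3.094]
contact_force: [0.9, -0.8, 3.4]
grip_width: 0.9
finger_force: 1.5
```

Call:
carry_out:
  plan:
    - {"tx": 0.1,"ty": 1.5,"tz": 0,"rx": 0,"ry": 0,"rz": 0}
    - {"tx": 0,"ty": 0,"tz": 0,"rx": 0,"ry": 0,"rz": 0}

```text
time: 4.5
tool_pos: [535.6, 127.8, 75.7]
tcp_rot: [-3.14, -0.0, 3.094]
contact_force: [1.7, -5.0, 3.1]
grip_width: 0.4
finger_force: 3.3
```

Run:
```python
from h import *
crop("scene",[(225,150,345,240)],"pics/s4.png",6)
print(bot.get_obs()["tool_pos"],bot.get_obs()["contact_force"])
```

```text
[535.58409801 127.81852047  75.73258711] [ 1.37183889 -5.46499153  3.83642162]
```

View pics/s4.png

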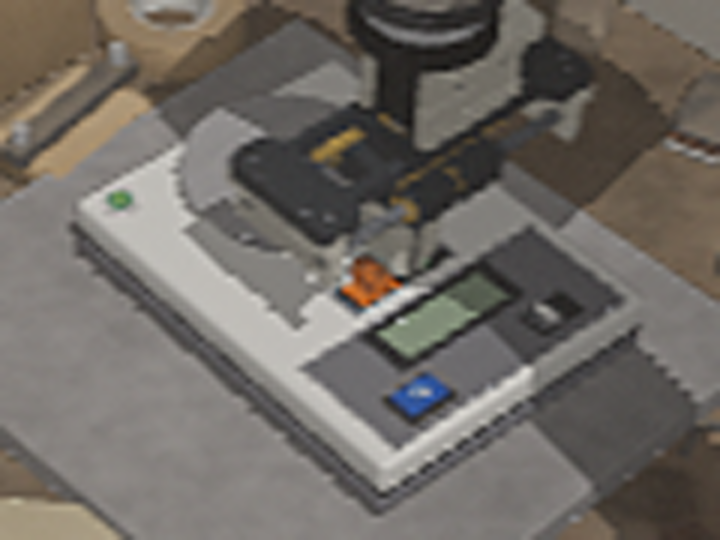

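The grip has reached the left stop: the orange is at crop (370,285), the red is gone, and the force jumped to 5 N. I'll push a little more, then back off and go over to the left of the power ridge.

Call:
carry_out:
  plan:
    - {"tx": 0.1,"ty": 2,"tz": 0,"rx": 0,"ry": 0,"rz": 0}
    - {"tx": 0,"ty": 0,"tz": 0,"rx": 0,"ry": 0,"rz": 0}

```text
time: 4.75
tool_pos: [535.6, 128.2, 75.7]
tcp_rot: [-3.138, -0.001, 3.094]
contact_force: [1.2, -13.3, 5.3]
grip_width: 0.3
finger_force: 6.3
```

Call:
carry_out:
  plan:
    - {"tx": 0,"ty": -4,"tz": 0,"rx": 0,"ry": 0,"rz": 0}
    - {"tx": 0,"ty": -5,"tz": 0,"rx": 0,"ry": 0,"rz": 0}
    - {"tx": 0,"ty": 0,"tz": 20,"rx": 0,"ry": 0,"rz": 0}
    - {"tx": -10,"ty": 0,"tz": 20,"rx": 0,"ry": 0,"rz": 0}
    - {"tx": -30,"ty": 2,"tz": 0,"rx": 0,"ry": 0,"rz": 0}
    - {"tx": -30,"ty": 2,"tz": 0,"rx": 0,"ry": 0,"rz": 0}
    - {"tx": -5,"ty": 1,"tz": -20,"rx": 0,"ry": 0,"rz": 0}
    - {"tx": 0,"ty": 0,"tz": -13,"rx": 0,"ry": 0,"rz": 0}
    - {"tx": 0,"ty": 0,"tz": -7,"rx": 0,"ry": 0,"rz": 0}
    - {"tx": 0,"ty": 0,"tz": -2.5,"rx": 0,"ry": 0,"rz": 0}
    - {"tx": 0,"ty": 0,"tz": 0,"rx": 0,"ry": 0,"rz": 0}

```text
time: 5.85
tool_pos: [460.7, 126.6, 73.0]
tcp_rot: [3.141, -0.001, 3.094]
contact_force: [-0.6, 0.3, -0.1]
grip_width: 0.5
finger_force: 0.0
```

Call:
carry_out:
  plan:
    - {"tx": -0.2,"ty": -4,"tz": 0,"rx": 0,"ry": 0,"rz": 0}
    - {"tx": -0.2,"ty": -4,"tz": 0,"rx": 0,"ry": 0,"rz": 0}
    - {"tx": -0.2,"ty": -4,"tz": 0,"rx": 0,"ry": 0,"rz": 0}
    - {"tx": 0,"ty": 0,"tz": 0,"rx": 0,"ry": 0,"rz": 0}

```text
time: 6.25
tool_pos: [460.3, 113.9, 73.5]
tcp_rot: [3.142, 0.0, 3.093]
contact_force: [0.6, -0.6, -0.4]
grip_width: 0.3
finger_force: 0.0
```

Call:
carry_out:
  plan:
    - {"tx": -0.1,"ty": -2,"tz": 0,"rx": 0,"ry": 0,"rz": 0}
    - {"tx": 0,"ty": 0,"tz": 0,"rx": 0,"ry": 0,"rz": 0}

```text
time: 6.45
tool_pos: [460.1, 112.3, 73.3]
tcp_rot: [3.142, 0.0, 3.094]
contact_force: [-0.4, 0.2, -0.2]
grip_width: 0.4
finger_force: 0.0
```

Call:
carry_out:
  plan:
    - {"tx": -0.1,"ty": -2,"tz": 0,"rx": 0,"ry": 0,"rz": 0}
    - {"tx": 0,"ty": 0,"tz": 0,"rx": 0,"ry": 0,"rz": 0}

```text
time: 6.65
tool_pos: [460.0, 110.4, 73.2]
tcp_rot: [3.142, -0.0, 3.094]
contact_force: [0.0, 0.2, -0.5]
grip_width: 0.2
finger_force: 0.0
```

Call:
carry_out:
  plan:
    - {"tx": -0.1,"ty": -2,"tz": 0,"rx": 0,"ry": 0,"rz": 0}
    - {"tx": 0,"ty": 0,"tz": 0,"rx": 0,"ry": 0,"rz": 0}

```text
time: 6.85
tool_pos: [459.8, 108.4, 73.2]
tcp_rot: [3.142, -0.0, 3.094]
contact_force: [1.0, -0.3, -0.3]
grip_width: 0.4
finger_force: 0.0
```

Call:
carry_out:
  plan:
    - {"tx": -0.1,"ty": -2,"tz": 0,"rx": 0,"ry": 0,"rz": 0}
    - {"tx": 0,"ty": 0,"tz": 0,"rx": 0,"ry": 0,"rz": 0}

```text
time: 7.05
tool_pos: [459.7, 106.4, 73.2]
tcp_rot: [3.142, -0.0, 3.094]
contact_force: [-0.1, -0.4, 0.7]
grip_width: 0.7
finger_force: 0.0
```

Call:
carry_out:
  plan:
    - {"tx": -0.1,"ty": -2,"tz": 0,"rx": 0,"ry": 0,"rz": 0}
    - {"tx": 0,"ty": 0,"tz": 0,"rx": 0,"ry": 0,"rz": 0}

```text
time: 7.25
tool_pos: [459.7, 104.3, 73.3]
tcp_rot: [3.142, 0.0, 3.094]
contact_force: [0.6, 0.1, 0.2]
grip_width: 0.7
finger_force: 0.0
```

Call:
carry_out:
  plan:
    - {"tx": -0.1,"ty": -2,"tz": 0,"rx": 0,"ry": 0,"rz": 0}
    - {"tx": 0,"ty": 0,"tz": 0,"rx": 0,"ry": 0,"rz": 0}

```text
time: 7.45
tool_pos: [459.6, 102.8, 73.3]
tcp_rot: [3.141, 0.0, 3.093]
contact_force: [0.1, 2.5, 1.1]
grip_width: 0.3
finger_force: 1.1
```

Run:
```python
from h import *
crop("scene",[(255,160,345,230)],"pics/s5.png",8)
print(proj("scene",bot.get_obs()["tool_pos"]))
```

```text
[313.63351965 203.08500835]
```

View pics/s5.png

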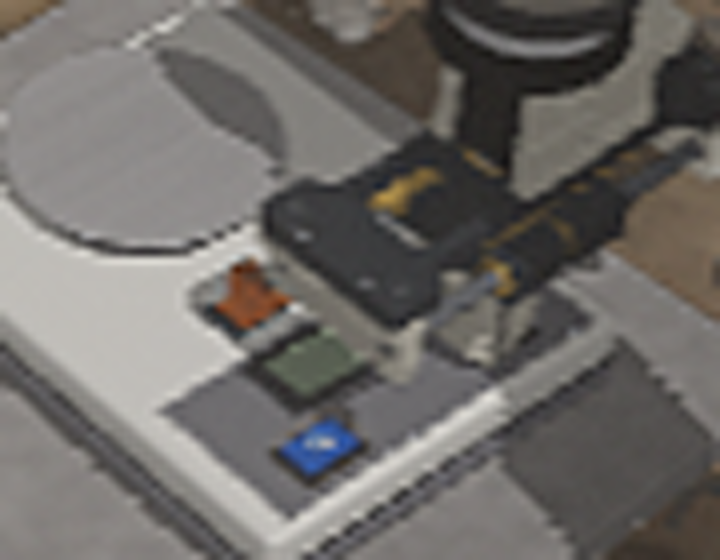

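The fingers have just met the ridge (2.5 N, TCP y 103), the pan is up, and the orange grip sits at the left. I keep pushing across the detent.

Call:
carry_out:
  plan:
    - {"tx": -0.1,"ty": -2,"tz": 0,"rx": 0,"ry": 0,"rz": 0}
    - {"tx": 0,"ty": 0,"tz": 0,"rx": 0,"ry": 0,"rz": 0}

```text
time: 7.7
tool_pos: [459.5, 100.4, 73.3]
tcp_rot: [-3.141, 0.0, 3.094]
contact_force: [-0.3, 0.9, 1.5]
grip_width: 0.1
finger_force: 1.0
```

Call:
carry_out:
  plan:
    - {"tx": -0.1,"ty": -2,"tz": 0,"rx": 0,"ry": 0,"rz": 0}
    - {"tx": 0,"ty": 0,"tz": 0,"rx": 0,"ry": 0,"rz": 0}

```text
time: 7.9
tool_pos: [459.3, 98.0, 73.2]
tcp_rot: [-3.141, -0.0, 3.094]
contact_force: [0.0, 0.3, -0.6]
grip_width: 0.1
finger_force: 0.0
```

Call:
carry_out:
  plan:
    - {"tx": -0.1,"ty": -2,"tz": 0,"rx": 0,"ry": 0,"rz": 0}
    - {"tx": 0,"ty": 0,"tz": 0,"rx": 0,"ry": 0,"rz": 0}

```text
time: 8.1
tool_pos: [459.2, 96.1, 73.2]
tcp_rot: [-3.141, -0.0, 3.094]
contact_force: [-0.4, -0.1, 0.1]
grip_width: 0.5
finger_force: 0.0
```

Call:
carry_out:
  plan:
    - {"tx": -0.1,"ty": -1.5,"tz": 0,"rx": 0,"ry": 0,"rz": 0}
    - {"tx": 0,"ty": 0,"tz": 0,"rx": 0,"ry": 0,"rz": 0}

```text
time: 8.3
tool_pos: [459.2, 95.0, 73.3]
tcp_rot: [3.141, 0.0, 3.094]
contact_force: [-0.3, 0.9, -0.7]
grip_width: 0.4
finger_force: 0.5
```

The detent snapped over (the force dropped to nil at 98, with end contact at 95, which is 8 mm after first contact). One more firm millimetre, then retreat upward towards the crucible.

Call:
carry_out:
  plan:
    - {"tx": 0,"ty": -1.5,"tz": 0,"rx": 0,"ry": 0,"rz": 0}
    - {"tx": 0,"ty": 0,"tz": 0,"rx": 0,"ry": 0,"rz": 0}

```text
time: 8.5
tool_pos: [459.3, 94.3, 73.4]
tcp_rot: [3.14, 0.0, 3.093]
contact_force: [-0.7, 7.3, 1.9]
grip_width: 0.2
finger_force: 2.8
```

Call:
carry_out:
  plan:
    - {"tx": 0,"ty": 4,"tz": 0,"rx": 0,"ry": 0,"rz": 0}
    - {"tx": 0,"ty": 5,"tz": 20,"rx": 0,"ry": 0,"rz": 0}
    - {"tx": 0,"ty": 5,"tz": 40,"rx": 0,"ry": 0,"rz": 0}
    - {"tx": 9,"ty": 35,"tz": 25,"rx": 0,"ry": 0,"rz": 0}
    - {"tx": 9,"ty": 40,"tz": 0,"rx": 0,"ry": 0,"rz": 0}
    - {"tx": 9,"ty": 40,"tz": 0,"rx": 0,"ry": 0,"rz": 0}
    - {"tx": 9,"ty": 40,"tz": 0,"rx": 0,"ry": 0,"rz": 0}
    - {"tx": 9,"ty": 40,"tz": 0,"rx": 0,"ry": 0,"rz": 0}
    - {"tx": 9,"ty": 40,"tz": 0,"rx": 0,"ry": 0,"rz": 0}

```text
time: 9.4
tool_pos: [513.2, 344.0, 158.1]
tcp_rot: [-3.141, 0.0, 3.094]
contact_force: [0.4, 0.3, 0.2]
grip_width: 0.6
finger_force: 0.0
```

Run:
```python
from h import *
im=crop("top",[(262,142,332,232),(170,165,240,255)],"pics/c2.png",5.5)
im=bot.capture("scene")[:,:,::-1]
a=cv2.resize(im[155:225,240:340],(770,539),interpolation=cv2.INTER_CUBIC)
b=cv2.imread("pics/c2.png")[:,:385]; a=a[:,:400]*1
cv2.imwrite("pics/c3.png",np.hstack([b,cv2.resize(im[155:225,250:330],None,fx=5,fy=5,interpolation=cv2.INTER_CUBIC)[:350].repeat(1,0) if 0 else cv2.copyMakeBorder(cv2.resize(im[155:225,250:332],None,fx=5,fy=5,interpolation=cv2.INTER_CUBIC),0,145,0,0,cv2.BORDER_CONSTANT)]))
print(bot.get_obs()["tool_pos"])
```

```text
[513.25817467 346.81854776 157.47165079]
```

View pics/c3.png

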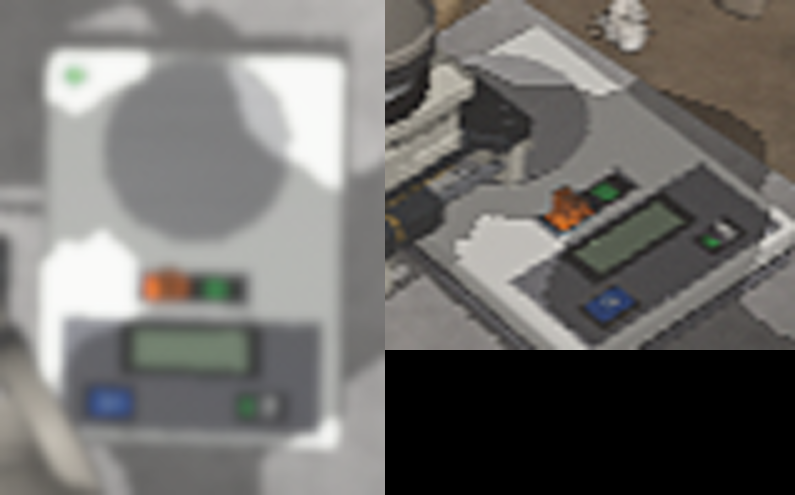

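Both green patches show: lock free at crop (215,288), power on at (248,406), with the pan up. Now over the crucible with the fingers opening.

Call:
carry_out:
  plan:
    - {"tx": 9,"ty": 36,"tz": 0,"rx": 0,"ry": 0,"rz": 0}
    - {"tx": 9,"ty": 36,"tz": 0,"rx": 0,"ry": 0,"rz": 0}
    - {"tx": 9,"ty": 36,"tz": 0,"rx": 0,"ry": 0,"rz": 0}
    - {"tx": 9,"ty": 37,"tz": 0,"rx": 0,"ry": 0,"rz": 0}
    - {"tx": 0,"ty": 0,"tz": 0,"rx": 0,"ry": 0,"rz": 0}
    - {"tx": 0,"ty": 0,"tz": 0,"rx": 0,"ry": 0,"rz": 0}
    - {"tx": 0,"ty": 0,"tz": 0,"rx": 0,"ry": 0,"rz": 0}
  gripper: 0

```text
time: 10.2
tool_pos: [549.2, 486.3, 158.0]
tcp_rot: [-3.14, -0.0, 3.093]
contact_force: [-0.6, -0.0, 0.1]
grip_width: 52.0
finger_force: 0.0
```

Call:
carry_out:
  plan:
    - {"tx": 0.5,"ty": 5.5,"tz": 0,"rx": 0,"ry": 0,"rz": 0}
    - {"tx": 0,"ty": 0,"tz": -20,"rx": 0,"ry": 0,"rz": 0}
    - {"tx": 0,"ty": 0,"tz": -20,"rx": 0,"ry": 0,"rz": 0}
    - {"tx": 0,"ty": 0,"tz": 0,"rx": 0,"ry": 0,"rz": 0}
    - {"tx": 0,"ty": 0,"tz": 0,"rx": 0,"ry": 0,"rz": 0}
    - {"tx": 0,"ty": 0,"tz": 0,"rx": 0,"ry": 0,"rz": 0}

```text
time: 10.8
tool_pos: [550.4, 493.2, 120.0]
tcp_rot: [3.14, 0.002, 3.093]
contact_force: [-0.2, 0.4, -0.3]
grip_width: 91.5
finger_force: 0.0
```

Run:
```python
from h import *
crop("scene",[(150,190,280,280)],"pics/s6.png",6)
o=bot.get_obs();print(o["tool_pos"],o["grip_width"])
```

```text
[550.35588897 493.32205811 120.06140749] 91.74269932217736
```

View pics/s6.png

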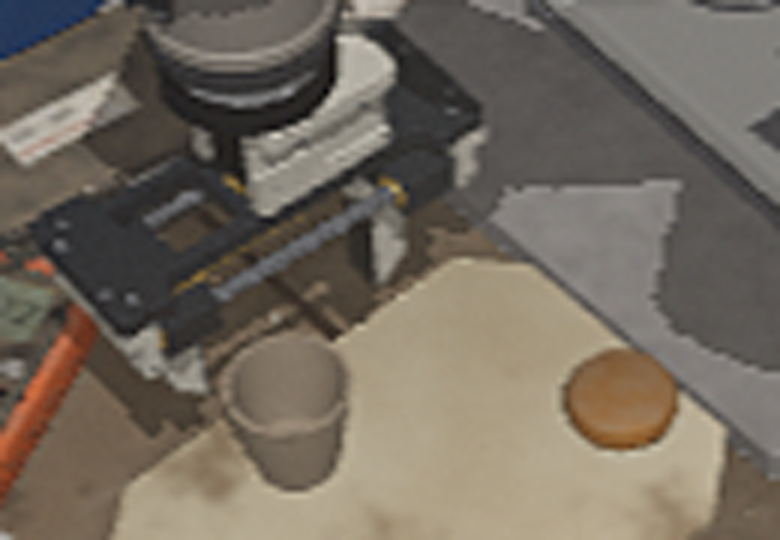

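The open fingers straddle the clay crucible: tips at crop (190,385) and (390,275), rim at (285,385). I descend and grip.

Call:
carry_out:
  plan:
    - {"tx": -0.5,"ty": -1,"tz": -20,"rx": 0,"ry": 0,"rz": 0}
    - {"tx": 0,"ty": 0,"tz": -20,"rx": 0,"ry": 0,"rz": 0}
    - {"tx": 0,"ty": 0,"tz": -20,"rx": 0,"ry": 0,"rz": 0}
    - {"tx": 0,"ty": 0,"tz": -15,"rx": 0,"ry": 0,"rz": 0}
    - {"tx": 0,"ty": 0,"tz": 0,"rx": 0,"ry": 0,"rz": 0}
    - {"tx": 0,"ty": 0,"tz": 0,"rx": 0,"ry": 0,"rz": 0}

```text
time: 11.45
tool_pos: [549.6, 492.3, 44.0]
tcp_rot: [3.141, 0.001, 3.094]
contact_force: [-0.2, 0.9, -0.4]
grip_width: 91.8
finger_force: 0.0
```

Call:
carry_out:
  plan:
    - {"tx": 0,"ty": 0,"tz": 0,"rx": 0,"ry": 0,"rz": 0}
    - {"tx": 0,"ty": 0,"tz": 0,"rx": 0,"ry": 0,"rz": 0}
    - {"tx": 0,"ty": 0,"tz": 0,"rx": 0,"ry": 0,"rz": 0}
    - {"tx": 0,"ty": 0,"tz": 0,"rx": 0,"ry": 0,"rz": 0}
    - {"tx": 0,"ty": 0,"tz": 0,"rx": 0,"ry": 0,"rz": 0}
    - {"tx": 0,"ty": 0,"tz": 0,"rx": 0,"ry": 0,"rz": 0}
    - {"tx": 0,"ty": 0,"tz": 0,"rx": 0,"ry": 0,"rz": 0}
    - {"tx": 0,"ty": 0,"tz": 0,"rx": 0,"ry": 0,"rz": 0}
  gripper: 1

```text
time: 12.25
tool_pos: [549.3, 492.2, 43.6]
tcp_rot: [3.141, 0.0, 3.094]
contact_force: [0.0, -0.1, 3.1]
grip_width: 58.6
finger_force: 30.0
```

Call:
carry_out:
  plan:
    - {"tx": 0,"ty": 0,"tz": 8,"rx": 0,"ry": 0,"rz": 0}
    - {"tx": 0,"ty": 0,"tz": 15,"rx": 0,"ry": 0,"rz": 0}
    - {"tx": 0,"ty": 0,"tz": 20,"rx": 0,"ry": 0,"rz": 0}
    - {"tx": 0,"ty": 0,"tz": 25,"rx": 0,"ry": 0,"rz": 0}
    - {"tx": 0,"ty": 0,"tz": 25,"rx": 0,"ry": 0,"rz": 0}
    - {"tx": 0,"ty": -10,"tz": 15,"rx": 0,"ry": 0,"rz": 0}
    - {"tx": 4,"ty": -20,"tz": 8,"rx": 0,"ry": 0,"rz": 0}
    - {"tx": 6,"ty": -30,"tz": 0,"rx": 0,"ry": 0,"rz": 0}
    - {"tx": 6,"ty": -30,"tz": 0,"rx": 0,"ry": 0,"rz": 0}
    - {"tx": 6,"ty": -30,"tz": 0,"rx": 0,"ry": 0,"rz": 0}
    - {"tx": 6,"ty": -30,"tz": 0,"rx": 0,"ry": 0,"rz": 0}
    - {"tx": 6,"ty": -30,"tz": 0,"rx": 0,"ry": 0,"rz": 0}

```text
time: 13.45
tool_pos: [583.0, 310.0, 159.7]
tcp_rot: [-3.141, -0.0, 3.094]
contact_force: [0.1, 1.1, -0.1]
grip_width: 58.0
finger_force: 30.0
```

Call:
carry_out:
  plan:
    - {"tx": 6,"ty": -30,"tz": 0,"rx": 0,"ry": 0,"rz": 0}
    - {"tx": 6,"ty": -30,"tz": 0,"rx": 0,"ry": 0,"rz": 0}
    - {"tx": 6,"ty": -30,"tz": 0,"rx": 0,"ry": 0,"rz": 0}
    - {"tx": 6,"ty": -30,"tz": 0,"rx": 0,"ry": 0,"rz": 0}
    - {"tx": 6,"ty": -30,"tz": 0,"rx": 0,"ry": 0,"rz": 0}
    - {"tx": 6,"ty": -25,"tz": 0,"rx": 0,"ry": 0,"rz": 0}
    - {"tx": 3,"ty": -10,"tz": 0,"rx": 0,"ry": 0,"rz": 0}
    - {"tx": 0,"ty": 0,"tz": 0,"rx": 0,"ry": 0,"rz": 0}
    - {"tx": 0,"ty": 0,"tz": 0,"rx": 0,"ry": 0,"rz": 0}

```text
time: 14.35
tool_pos: [621.8, 127.7, 159.3]
tcp_rot: [3.141, -0.0, 3.094]
contact_force: [-0.2, 0.2, -1.4]
grip_width: 58.2
finger_force: 30.0
```

Call:
carry_out:
  plan:
    - {"tx": 0,"ty": -0.5,"tz": -12,"rx": 0,"ry": 0,"rz": 0}
    - {"tx": 0,"ty": 0,"tz": -12,"rx": 0,"ry": 0,"rz": 0}
    - {"tx": 0,"ty": 0,"tz": -9,"rx": 0,"ry": 0,"rz": 0}
    - {"tx": 0,"ty": 0,"tz": -4,"rx": 0,"ry": 0,"rz": 0}
    - {"tx": 0,"ty": 0,"tz": 0,"rx": 0,"ry": 0,"rz": 0}

```text
time: 14.85
tool_pos: [621.6, 126.8, 121.0]
tcp_rot: [-3.141, -0.002, 3.094]
contact_force: [1.5, -0.1, -0.9]
grip_width: 58.6
finger_force: 30.0
```

Run:
```python
from h import *
crop("scene",[(220,120,340,210)],"pics/s7.png",6)
o=bot.get_obs();p=o["tool_pos"];print(p,o["contact_force"],proj("scene",p-[0,0,32]),proj("scene",p+[0,0,28]))
```

```text
[622.01759727 126.70969753 121.74091718] [-0.32780755  0.32327128 -2.22656326] [271.75976444 176.61793012] [272.51512677 162.7041845 ]
```

View pics/s7.png

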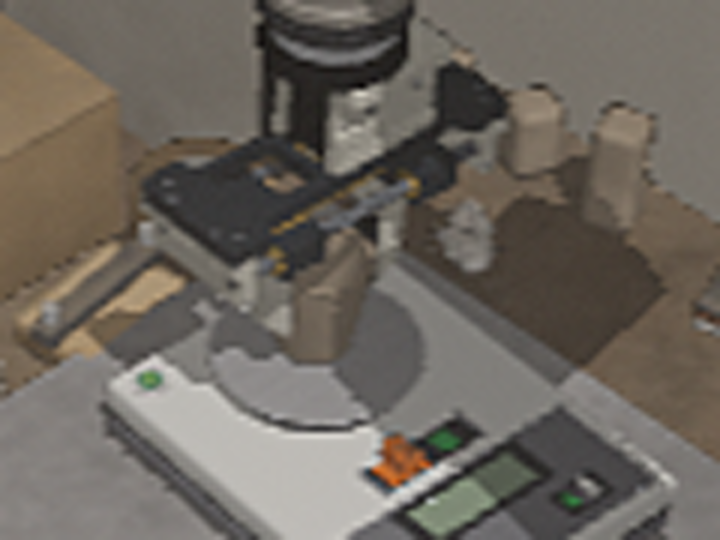

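The picture suggests that the crucible swung in the pads: its right edge slants from crop (375,250) to (335,355), with the foot leaning towards +x. That needs a numeric check, since no picture views are left.

```bash
cat > fit.py <<'E'
from h import *
from scipy.spatial.transform import Rotation as Ro
m=bot.camera_model("scene");K,R,t=map(np.array,(m["camera_matrix"],m["R"],m["t"]))
def sil(piv,th,drop,S=8,phi=0):
    a=np.linspace(0,2*np.pi,60);P=[]
    for r,z in((22,-drop),(30.5,60-drop)):P+=[np.c_[r*np.cos(a),r*np.sin(a),0*a+z]]
    P=Ro.from_euler('zyx',[-.048,th,phi]).apply(np.vstack(P))+piv   # +th about y: foot (below) moves -x
    q=(K@(R@P.T+t[:,None]));q=(q[:2]/q[2]).T
    return cv2.convexHull(((q-[220,120]+.5)*S-.5).astype(np.float32)).astype(np.int32)
def load(S=8):
    im=bot.capture("scene")[:,:,::-1][120:210,220:340]
    return cv2.resize(im,None,fx=S,fy=S,interpolation=cv2.INTER_LINEAR)
E
python3 - <<'E'
from fit import *
im=load(1);hsv=cv2.cvtColor(im,cv2.COLOR_BGR2HSV)
print("sat rows"); 
for r in range(36,64,2):print(r+120,' '.join(f"{h}/{s}/{v}" for h,s,v in hsv[r,46:66]))
o=bot.get_obs();p=o["tool_pos"]
for d in(-14,-7,0,7):
    q=sil(p+[0,0,19],np.radians(d),51,1).reshape(-1,2)+[220,120]
    M=np.zeros((384,512),np.uint8);cv2.fillConvexPoly(M,q,1)
    print(d,[(r,*np.flatnonzero(M[r])[[0,-1]]) for r in range(160,186,3) if M[r].any()])
E
```

```text
sat rows
156 113/20/51 18/59/65 19/142/135 20/139/128 16/53/72 109/38/54 13/25/70 16/55/79 17/28/81 165/5/94 128/10/102 120/11/91 120/9/85 120/4/64 10/20/38 12/39/33 5/36/42 20/25/92 21/25/143 21/24/136
158 19/131/134 15/55/74 111/30/59 120/22/59 120/13/59 110/13/58 90/9/59 100/14/56 126/16/79 0/7/76 13/58/110 16/59/126 16/56/110 14/48/80 19/38/53 0/14/37 0/0/45 18/25/132 20/24/158 21/25/133
160 114/23/56 120/13/58 120/4/58 0/0/59 0/0/58 8/20/51 30/16/48 150/6/45 15/54/95 14/58/128 15/56/127 16/54/109 16/60/89 17/56/87 16/59/112 17/55/106 11/35/81 21/25/131 21/23/155 21/23/158
162 19/121/118 19/89/92 120/5/49 15/10/51 15/10/53 0/5/52 60/5/50 135/11/45 16/48/79 16/56/96 14/53/91 16/49/88 16/58/101 16/53/105 13/51/90 14/58/115 17/47/114 19/26/106 21/30/111 24/24/106
164 19/123/110 19/109/89 120/11/47 45/11/47 10/16/48 16/36/77 16/55/98 16/55/98 16/55/97 15/53/116 14/53/125 15/53/116 17/55/107 18/57/98 17/53/87 17/54/76 18/31/83 22/26/106 20/19/123 19/16/130
166 21/18/98 20/10/77 18/47/120 17/54/119 14/60/97 15/53/97 16/52/94 17/50/91 16/56/114 16/53/124 16/54/118 16/54/109 17/51/100 16
[... 1953 characters left out ...]
.int64(263), np.int64(279)), (175, np.int64(263), np.int64(277)), (178, np.int64(265), np.int64(276))]
0 [(160, np.int64(263), np.int64(281)), (163, np.int64(262), np.int64(282)), (166, np.int64(262), np.int64(281)), (169, np.int64(263), np.int64(280)), (172, np.int64(263), np.int64(279)), (175, np.int64(264), np.int64(279)), (178, np.int64(265), np.int64(278)), (181, np.int64(270), np.int64(272))]
7 [(160, np.int64(263), np.int64(281)), (163, np.int64(262), np.int64(281)), (166, np.int64(263), np.int64(280)), (169, np.int64(264), np.int64(280)), (172, np.int64(264), np.int64(280)), (175, np.int64(265), np.int64(279)), (178, np.int64(266), np.int64(279)), (181, np.int64(269), np.int64(275))]
```

```bash
cat >> fit.py <<'E'
def obs(S=8):
    im=load(S);h=cv2.cvtColor(im,cv2.COLOR_BGR2HSV)
    return ((h[...,1]>33)&(h[...,0]>8)&(h[...,0]<22)).astype(np.uint8)
def fit(p,r0=168.5,r1=186,x0=268.5,S=8):
    from itertools import product
    B=obs(S);a=int((r0-120)*S);b=int((r1-120)*S);c=int((x0-220)*S);res=[]
    for th,ph,u,v in product(range(-12,13,3),(-6,-3,0,3,6),np.arange(-3,3.1,1.),np.arange(-6,6.1,1.5)):
        M=np.zeros_like(B);q=sil(p+[u*.683+v*0,u*.73,19+v],np.radians(th),51,S,np.radians(ph));cv2.fillConvexPoly(M,q,1)
        res.append((int((M[a:b,c:68*S]!=B[a:b,c:68*S]).sum())/S/S,th,ph,u,v))
    res.sort();return res
E
python3 - <<'E'
from fit import *
r=fit(bot.get_obs()["tool_pos"])
for k in r[:10]:print(k)
for th in range(-12,13,3):print(th,min(k for k in r if k[1]==th))
E
```

```text
(3.3125, -3, 0, np.float64(0.0), np.float64(6.0))
(3.359375, -3, -3, np.float64(2.0), np.float64(4.5))
(3.53125, -3, 0, np.float64(1.0), np.float64(6.0))
(3.71875, -3, -3, np.float64(1.0), np.float64(4.5))
(3.765625, -3, -6, np.float64(3.0), np.float64(3.0))
(3.84375, 0, -3, np.float64(3.0), np.float64(6.0))
(3.875, -3, 3, np.float64(0.0), np.float64(6.0))
(3.9375, -3, 0, np.float64(1.0), np.float64(4.5))
(4.0, -6, -6, np.float64(2.0), np.float64(1.5))
(4.015625, -6, -3, np.float64(0.0), np.float64(3.0))
-12 (7.40625, -12, -6, np.float64(-1.0), np.float64(-1.5))
-9 (4.921875, -9, -6, np.float64(1.0), np.float64(0.0))
-6 (4.0, -6, -6, np.float64(2.0), np.float64(1.5))
-3 (3.3125, -3, 0, np.float64(0.0), np.float64(6.0))
0 (3.84375, 0, -3, np.float64(3.0), np.float64(6.0))
3 (7.46875, 3, 0, np.float64(3.0), np.float64(6.0))
6 (11.25, 6, 6, np.float64(3.0), np.float64(6.0))
9 (16.34375, 9, 6, np.float64(3.0), np.float64(6.0))
12 (21.875, 12, 6, np.float64(3.0), np.float64(6.0))
```

The tilt comes out at only about 3°, so the cup is practically upright, and the slant seen was the finger hiding it. I lower it gently onto the sprung pan.

Call:
carry_out:
  plan:
    - {"tx": 0,"ty": 0,"tz": -2,"rx": 0,"ry": 0,"rz": 0}
    - {"tx": 0,"ty": 0,"tz": -2,"rx": 0,"ry": 0,"rz": 0}
    - {"tx": 0,"ty": 0,"tz": 0,"rx": 0,"ry": 0,"rz": 0}
    - {"tx": 0,"ty": 0,"tz": 0,"rx": 0,"ry": 0,"rz": 0}

```text
time: 15.4
tool_pos: [622.1, 126.5, 118.2]
tcp_rot: [3.141, -0.0, 3.094]
contact_force: [-0.4, -0.3, -1.1]
grip_width: 58.8
finger_force: 30.0
```

Call:
carry_out:
  plan:
    - {"tx": 0,"ty": 0,"tz": -1.5,"rx": 0,"ry": 0,"rz": 0}
    - {"tx": 0,"ty": 0,"tz": 0,"rx": 0,"ry": 0,"rz": 0}
    - {"tx": 0,"ty": 0,"tz": 0,"rx": 0,"ry": 0,"rz": 0}

```text
time: 15.7
tool_pos: [622.2, 126.5, 116.8]
tcp_rot: [3.142, 0.0, 3.094]
contact_force: [-0.4, 0.1, -1.7]
grip_width: 58.3
finger_force: 30.0
```

Call:
carry_out:
  plan:
    - {"tx": 0,"ty": 0,"tz": -1.5,"rx": 0,"ry": 0,"rz": 0}
    - {"tx": 0,"ty": 0,"tz": 0,"rx": 0,"ry": 0,"rz": 0}
    - {"tx": 0,"ty": 0,"tz": 0,"rx": 0,"ry": 0,"rz": 0}

```text
time: 16.0
tool_pos: [622.3, 126.5, 115.3]
tcp_rot: [3.142, 0.0, 3.094]
contact_force: [-0.6, 0.4, -0.8]
grip_width: 58.7
finger_force: 30.0
```

Call:
carry_out:
  plan:
    - {"tx": 0,"ty": 0,"tz": -1.5,"rx": 0,"ry": 0,"rz": 0}
    - {"tx": 0,"ty": 0,"tz": 0,"rx": 0,"ry": 0,"rz": 0}
    - {"tx": 0,"ty": 0,"tz": 0,"rx": 0,"ry": 0,"rz": 0}

```text
time: 16.3
tool_pos: [622.2, 126.5, 113.8]
tcp_rot: [3.141, 0.0, 3.094]
contact_force: [0.5, -0.6, 0.6]
grip_width: 58.6
finger_force: 30.0
```

Call:
carry_out:
  plan:
    - {"tx": 0,"ty": 0,"tz": -1,"rx": 0,"ry": 0,"rz": 0}
    - {"tx": 0,"ty": 0,"tz": 0,"rx": 0,"ry": 0,"rz": 0}
    - {"tx": 0,"ty": 0,"tz": 0,"rx": 0,"ry": 0,"rz": 0}

```text
time: 16.6
tool_pos: [622.3, 126.5, 112.8]
tcp_rot: [3.141, 0.0, 3.094]
contact_force: [-0.5, 0.6, 1.0]
grip_width: 58.6
finger_force: 30.0
```

Call:
carry_out:
  plan:
    - {"tx": 0,"ty": 0,"tz": -1,"rx": 0,"ry": 0,"rz": 0}
    - {"tx": 0,"ty": 0,"tz": 0,"rx": 0,"ry": 0,"rz": 0}
    - {"tx": 0,"ty": 0,"tz": 0,"rx": 0,"ry": 0,"rz": 0}

```text
time: 16.9
tool_pos: [622.4, 126.6, 112.4]
tcp_rot: [3.141, 0.001, 3.094]
contact_force: [0.3, 0.9, 5.7]
grip_width: 58.6
finger_force: 30.0
```

The pan is at its lower stop, with the foot flat at TCP 112.4, which matches the 31.5 mm drop. I rise to the balance point and release.

Call:
carry_out:
  plan:
    - {"tx": 0,"ty": 0,"tz": 1,"rx": 0,"ry": 0,"rz": 0}
    - {"tx": 0,"ty": 0,"tz": 1.5,"rx": 0,"ry": 0,"rz": 0}
    - {"tx": 0,"ty": 0,"tz": 0,"rx": 0,"ry": 0,"rz": 0}
    - {"tx": 0,"ty": 0,"tz": 0,"rx": 0,"ry": 0,"rz": 0}

```text
time: 17.3
tool_pos: [622.1, 126.5, 114.0]
tcp_rot: [3.142, -0.0, 3.094]
contact_force: [0.5, 0.3, 0.1]
grip_width: 58.5
finger_force: 30.0
```

Call:
carry_out:
  plan:
    - {"tx": 0,"ty": 0,"tz": 0,"rx": 0,"ry": 0,"rz": 0}
    - {"tx": 0,"ty": 0,"tz": 0,"rx": 0,"ry": 0,"rz": 0}
    - {"tx": 0,"ty": 0,"tz": 0,"rx": 0,"ry": 0,"rz": 0}
    - {"tx": 0,"ty": 0,"tz": 0,"rx": 0,"ry": 0,"rz": 0}
    - {"tx": 0,"ty": 0,"tz": 0,"rx": 0,"ry": 0,"rz": 0}
    - {"tx": 0,"ty": 0,"tz": 0,"rx": 0,"ry": 0,"rz": 0}
    - {"tx": 0,"ty": 0,"tz": 0,"rx": 0,"ry": 0,"rz": 0}
    - {"tx": 0,"ty": 0,"tz": 0,"rx": 0,"ry": 0,"rz": 0}
  gripper: 0

```text
time: 18.1
tool_pos: [622.2, 126.5, 114.2]
tcp_rot: [3.142, 0.0, 3.094]
contact_force: [-1.1, -0.4, -0.4]
grip_width: 91.6
finger_force: 0.0
```

Call:
carry_out:
  plan:
    - {"tx": 0,"ty": 0,"tz": 5,"rx": 0,"ry": 0,"rz": 0}
    - {"tx": 0,"ty": 0,"tz": 10,"rx": 0,"ry": 0,"rz": 0}
    - {"tx": 0,"ty": 0,"tz": 20,"rx": 0,"ry": 0,"rz": 0}
    - {"tx": 0,"ty": 0,"tz": 30,"rx": 0,"ry": 0,"rz": 0}
    - {"tx": 0,"ty": 0,"tz": 40,"rx": 0,"ry": 0,"rz": 0}
    - {"tx": -20,"ty": 20,"tz": 0,"rx": 0,"ry": 0,"rz": 0}
    - {"tx": -40,"ty": 15,"tz": 0,"rx": 0,"ry": 0,"rz": 0}
    - {"tx": -40,"ty": 15,"tz": 0,"rx": 0,"ry": 0,"rz": 0}
    - {"tx": -40,"ty": 10,"tz": 0,"rx": 0,"ry": 0,"rz": 0}
    - {"tx": -20,"ty": 0,"tz": 0,"rx": 0,"ry": 0,"rz": 0}
  gripper: 0

```text
time: 19.1
tool_pos: [459.3, 187.6, 220.4]
tcp_rot: [3.141, 0.0, 3.096]
contact_force: [-0.2, 0.2, 0.3]
grip_width: 91.8
finger_force: 0.0
```

Run:
```python
from fit import *
print("key by scene",ray("scene",(294.9,215.4),76),"tool px",proj("scene",bot.get_obs()["tool_pos"]))
B=obs(8);n,l,s,c=cv2.connectedComponentsWithStats(B)
for i in np.argsort(-s[1:,4])[:6]+1:print(s[i]/8+[220,120,0,0,0],c[i]/8+[220,120])
print("expected",cv2.boundingRect(sil(np.array([622,126.5,83.7]),0,0,1)),cv2.contourArea(sil(np.array([622,126.5,83.7]),0,0,8))/64)
q=sil(np.array([622,126.5,83.7]),0,0,8);M=np.zeros_like(B);cv2.fillConvexPoly(M,q,1)
best=[]
for th in range(-16,17,4):
  for ph in range(-16,17,4):
    for u in(-3,0,3):
      for v in(-3,0,3):
        M[:]=0;cv2.fillConvexPoly(M,sil(np.array([622+u,126.5+v,83.7]),np.radians(th),0,8,np.radians(ph)),1)
        best.append((((M&B).sum()/(M|B*(cv2.dilate(M,np.ones((40,40)))>0)).sum()).round(3),th,ph,u,v))
best.sort(reverse=True);print(best[:5])
t=bot.capture("top")[:,:,::-1];h=cv2.cvtColor(t,cv2.COLOR_BGR2HSV)[145:195,270:325]
m=((h[...,1]>30)&(h[...,0]>7)&(h[...,0]<24)&(h[...,2]<190)).astype(np.uint8)
n,l,s,c=cv2.connectedComponentsWithStats(m);i=1+np.argmax(s[1:,4]);print(s[i],c[i]+[270,145],"expect rim",proj("top",(622,126.5,143.7)),"foot",proj("top",(622,126.5,84)))
hs=cv2.cvtColor(t,cv2.COLOR_BGR2HSV);mb=((hs[...,0]>105)&(hs[...,0]<125)&(hs[...,1]>140)).astype(np.uint8);mb[:208]=0;mb[222:]=0;mb[:,:270]=0;mb[:,325:]=0
k=np.argwhere(mb);print("blue",len(k),k.mean(0) if len(k) else 0)
```

```text
key by scene [462.2415233  185.63266136  76.        ] tool px [299.1331884  181.78222086]
[  220.      120.       77.125    66.5   20025.   ] [249.81677591 151.41267322]
[ 303.25   154.      36.75    43.125 6017.25 ] [328.35204516 174.29037091]
[293.375 159.25   18.625  11.875 528.25 ] [303.53425225 165.36145291]
[281.625 192.125  10.75    9.25  463.25 ] [286.61373448 196.87682137]
[268.875 120.      6.     11.625 200.   ] [272.39695312 126.67039062]
[287.75  159.375   7.5     5.625 196.875] [291.60285714 162.18412698]
expected (42, 37, 21, 26) 373.5078125
[(np.float64(0.402), 16, 16, 0, 3), (np.float64(0.402), 12, 16, 3, 3), (np.float64(0.401), 16, 12, 0, 3), (np.float64(0.399), 12, 12, 3, 3), (np.float64(0.398), 16, 16, 3, 3)]
[ 21  12  16  17 211] [298.62085308 164.76777251] expect rim [298.7436237 165.3729279] foot [297.3267227  168.62551087]
blue 0 0
```

The top view puts the crucible's rim at (298.6,164.8), within a pixel of where an upright cup at the pan centre would be. Now I close the fingers and go above the tare key at (463.5,186).

Call:
carry_out:
  plan:
    - {"tx": 4,"ty": -1,"tz": -20,"rx": 0,"ry": 0,"rz": 0}
    - {"tx": 0,"ty": 0,"tz": -30,"rx": 0,"ry": 0,"rz": 0}
    - {"tx": 0,"ty": 0,"tz": -30,"rx": 0,"ry": 0,"rz": 0}
    - {"tx": 0,"ty": 0,"tz": -20,"rx": 0,"ry": 0,"rz": 0}
    - {"tx": 0,"ty": 0,"tz": 0,"rx": 0,"ry": 0,"rz": 0}
    - {"tx": 0,"ty": 0,"tz": 0,"rx": 0,"ry": 0,"rz": 0}
    - {"tx": 0,"ty": 0,"tz": 0,"rx": 0,"ry": 0,"rz": 0}
    - {"tx": 0,"ty": 0,"tz": 0,"rx": 0,"ry": 0,"rz": 0}
    - {"tx": 0,"ty": 0,"tz": 0,"rx": 0,"ry": 0,"rz": 0}
    - {"tx": 0,"ty": 0,"tz": 0,"rx": 0,"ry": 0,"rz": 0}
    - {"tx": 0,"ty": 0,"tz": 0,"rx": 0,"ry": 0,"rz": 0}
    - {"tx": 0,"ty": 0,"tz": 0,"rx": 0,"ry": 0,"rz": 0}
  gripper: 1

```text
time: 20.4
tool_pos: [466.2, 185.5, 119.4]
tcp_rot: [3.141, 0.0, 3.094]
contact_force: [-1.2, -0.0, -0.5]
grip_width: 1.7
finger_force: 0.0
```

Call:
carry_out:
  plan:
    - {"tx": 0,"ty": 0,"tz": -20,"rx": 0,"ry": 0,"rz": 0}
    - {"tx": 0,"ty": 0,"tz": -15,"rx": 0,"ry": 0,"rz": 0}
    - {"tx": 0,"ty": 0,"tz": -5,"rx": 0,"ry": 0,"rz": 0}
    - {"tx": 0,"ty": 0,"tz": 0,"rx": 0,"ry": 0,"rz": 0}
    - {"tx": 0,"ty": 0,"tz": 0,"rx": 0,"ry": 0,"rz": 0}

```text
time: 20.9
tool_pos: [466.6, 185.7, 79.8]
tcp_rot: [3.141, 0.001, 3.094]
contact_force: [0.5, -0.2, 0.0]
grip_width: 0.5
finger_force: 0.0
```

Call:
carry_out:
  plan:
    - {"tx": -2.5,"ty": 0,"tz": 0,"rx": 0,"ry": 0,"rz": 0}
    - {"tx": 0,"ty": 0,"tz": -2.5,"rx": 0,"ry": 0,"rz": 0}
    - {"tx": 0,"ty": 0,"tz": -2,"rx": 0,"ry": 0,"rz": 0}
    - {"tx": 0,"ty": 0,"tz": -2,"rx": 0,"ry": 0,"rz": 0}
    - {"tx": 0,"ty": 0,"tz": -1,"rx": 0,"ry": 0,"rz": 0}
    - {"tx": 0,"ty": 0,"tz": 0,"rx": 0,"ry": 0,"rz": 0}

```text
time: 21.5
tool_pos: [463.8, 185.6, 72.2]
tcp_rot: [3.141, 0.001, 3.094]
contact_force: [-0.6, -0.2, 5.8]
grip_width: 0.2
finger_force: 2.9
```

Call:
carry_out:
  plan:
    - {"tx": 0,"ty": 0,"tz": -1,"rx": 0,"ry": 0,"rz": 0}
    - {"tx": 0,"ty": 0,"tz": 0,"rx": 0,"ry": 0,"rz": 0}
    - {"tx": 0,"ty": 0,"tz": 0,"rx": 0,"ry": 0,"rz": 0}

```text
time: 21.8
tool_pos: [463.9, 185.6, 72.0]
tcp_rot: [3.141, 0.001, 3.094]
contact_force: [-4.5, -0.7, 14.9]
grip_width: 0.3
finger_force: 7.0
```

The key is right down: it stopped at 72.0 mm with 15 N. I let go and move clear.

Call:
carry_out:
  plan:
    - {"tx": 0,"ty": 0,"tz": 4,"rx": 0,"ry": 0,"rz": 0}
    - {"tx": 0,"ty": 0,"tz": 10,"rx": 0,"ry": 0,"rz": 0}
    - {"tx": 0,"ty": 0,"tz": 25,"rx": 0,"ry": 0,"rz": 0}
    - {"tx": 0,"ty": 0,"tz": 40,"rx": 0,"ry": 0,"rz": 0}
    - {"tx": -10,"ty": 20,"tz": 40,"rx": 0,"ry": 0,"rz": 0}
    - {"tx": -10,"ty": 40,"tz": 10,"rx": 0,"ry": 0,"rz": 0}
    - {"tx": -10,"ty": 40,"tz": 0,"rx": 0,"ry": 0,"rz": 0}
    - {"tx": -10,"ty": 40,"tz": 0,"rx": 0,"ry": 0,"rz": 0}
    - {"tx": 0,"ty": 40,"tz": 0,"rx": 0,"ry": 0,"rz": 0}
    - {"tx": 0,"ty": 0,"tz": 0,"rx": 0,"ry": 0,"rz": 0}

```text
time: 22.8
tool_pos: [422.8, 369.5, 199.8]
tcp_rot: [3.14, 0.0, 3.098]
contact_force: [0.4, -0.9, -0.0]
grip_width: 0.3
finger_force: 0.0
```

Run:
```python
from fit import *
t=bot.capture("top")[:,:,::-1];H=cv2.cvtColor(t,cv2.COLOR_BGR2HSV);h=H[145:195,270:325]
m=((h[...,1]>30)&(h[...,0]>7)&(h[...,0]<24)&(h[...,2]<190)).astype(np.uint8)
n,l,s,c=cv2.connectedComponentsWithStats(m);i=1+np.argmax(s[1:,4]);print("cup",s[i],c[i]+[270,145])
g=((H[...,0]>50)&(H[...,0]<80)&(H[...,1]>110)).astype(np.uint8);n,l,s,c=cv2.connectedComponentsWithStats(g)
print("green",[(c[i].round(1).tolist(),int(s[i,4])) for i in range(1,n) if 262<c[i][0]<332 and 142<c[i][1]<232])
b=((H[...,0]>100)&(H[...,0]<130)&(H[...,1]>110)).astype(np.uint8);n,l,s,c=cv2.connectedComponentsWithStats(b)
print("blue",[(c[i].round(1).tolist(),int(s[i,4])) for i in range(1,n) if 262<c[i][0]<332 and 142<c[i][1]<232])
im=cv2.cvtColor(bot.capture("scene")[:,:,::-1],cv2.COLOR_BGR2HSV)
for r in range(154,186,3):print(r,im[r,256:290,1].tolist())
q=sil(np.array([622,126.5,83.7]),0,0,1).reshape(-1,2)+[220,120]
M=np.zeros((384,512),np.uint8);cv2.fillConvexPoly(M,q,1);print([(r,*np.flatnonzero(M[r])[[0,-1]].tolist()) for r in range(154,186,3) if M[r].any()])
print(bot.get_obs()["contact_force"],bot.get_obs()["tool_pos"])
```

```text
cup [ 20  11  18  18 232] [298.53017241 164.51724138]
green [([301.0, 194.2], 4)]
blue [([281.5, 214.9], 38)]
154 [22, 23, 22, 31, 23, 19, 23, 9, 14, 23, 14, 19, 15, 19, 25, 10, 19, 20, 14, 19, 5, 29, 31, 31, 32, 24, 52, 68, 79, 74, 77, 72, 78, 70]
157 [35, 34, 37, 28, 33, 27, 26, 27, 21, 22, 31, 32, 20, 28, 30, 7, 4, 21, 23, 29, 33, 29, 37, 34, 33, 21, 70, 70, 70, 67, 70, 71, 68, 73]
160 [33, 31, 23, 20, 24, 21, 16, 24, 20, 20, 16, 17, 24, 30, 30, 32, 25, 26, 36, 31, 35, 31, 29, 32, 31, 26, 14, 11, 16, 36, 72, 74, 69, 69]
163 [35, 32, 33, 31, 36, 35, 27, 30, 30, 34, 30, 32, 27, 30, 30, 27, 30, 33, 29, 33, 30, 31, 34, 27, 30, 55, 13, 9, 11, 12, 12, 8, 7, 20]
166 [33, 30, 33, 33, 38, 39, 30, 29, 32, 36, 27, 30, 30, 33, 30, 28, 32, 30, 29, 28, 29, 32, 29, 28, 30, 38, 15, 11, 9, 11, 9, 9, 9, 11]
169 [32, 33, 28, 31, 29, 35, 29, 27, 34, 29, 29, 26, 29, 35, 33, 31, 32, 30, 30, 31, 33, 31, 32, 32, 34, 34, 14, 7, 9, 10, 11, 9, 9, 10]
172 [30, 30, 29, 29, 33, 30, 25, 30, 32, 32, 29, 25, 30, 32, 32, 32, 30, 28, 28, 26, 32, 30, 28, 25, 27, 18, 4, 7, 6, 8, 6, 7, 10, 9]
175 [30, 29, 29, 29, 32, 29, 29, 31, 28, 30, 28, 28, 28, 33, 33, 29, 30, 29, 28, 29, 29, 33, 30, 21, 6, 25, 24, 28, 22, 6, 4, 6, 6, 8]
178 [26, 25, 33, 31, 32, 29, 30, 28, 31, 32, 28, 32, 34, 29, 31, 32, 30, 29, 24, 11, 9, 8, 14, 13, 21, 23, 21, 22, 22, 21, 20, 24, 18, 9]
181 [31, 20, 19, 14, 12, 15, 16, 17, 4, 8, 8, 8, 11, 11, 16, 12, 13, 14, 5, 10, 7, 16, 25, 43, 27, 21, 21, 20, 22, 22, 23, 22, 21, 27]
184 [7, 2, 2, 2, 2, 4, 2, 2, 5, 8, 5, 2, 4, 2, 2, 6, 2, 7, 32, 20, 23, 18, 46, 27, 23, 20, 22, 20, 23, 28, 25, 20, 16, 0]
[(157, 270, 273), (160, 264, 280), (163, 262, 282), (166, 262, 282), (169, 263, 281), (172, 264, 280), (175, 264, 279), (178, 265, 278), (181, 266, 277)]
[-0.58792402 -0.76405205  0.28598195] [423.18543946 365.84716925 199.48556971]
```

The top view shows the cup as a round 18×18 px rim, unmoved, with the lock's green patch showing. Power was seen on earlier. I hand the job in.

```bash
python3 -c "
from plant import bot
print(bot.close_job())"
```

```text
the job is handed in; nothing more can be done
None
```

I handed the job in at about 23 s with all four steps done in order: lock pushed to its left stop, power slide snapped on, crucible standing upright on the middle of the pan, tare key pressed right down and let go. The final check that the crucible is upright came from the top camera alone, because the arm blocked the scene view; the power slide's green patch was last seen before the crucible was placed.

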